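# Reverse the ratchet and tighten the last head-plate nut

### The job

The last nut on the bioreactor's head plate is still loose, and the ratchet spanner on it is set to undo. Flip its red lever over to tighten, then work the handle clockwise (seen from above), back and forth as needed, until the nut has run down and is tightened to about 1.8 N m - never more than 2.5, the flange is glass - without slackening the nut or disturbing the other things on the bench. Leave the ratchet on the nut, lever still at tighten, and let go.

Things in the scene. Friction and masses are not known exactly. Their poses are not given: they have to be found in the camera images.
- vessel: Bench bioreactor, fixed: 110 mm glass vessel, steel head plate 150 mm across (top 190 mm above the bench), steel frame. Origin: centre of the underside; x points to the loose nut, z up. In the middle a black motor 46 mm thick, to 287 mm; ports to 260 mm in the half away from the nut. Frame rods, 12 mm, at x +-100, y +-52 mm, end at 211 mm; the two at x +100 limit the handle's swing.
- nut_axis (a point): Point on the vertical axis of the loose nut, 58 mm from the vessel's axis, at the handle's mid height 201 mm above the bench; axes as vessel. Nut and handle turn about this axis. The nut's dark 30 mm toothed ring, hexagon and stud end show in the ratchet's ring, up to 218 mm above the bench.
- grip (a point): Middle of the ratchet's black grip, on the handle's centreline 145 mm from the nut's axis (a square push of F newtons there is 0.145 F N m; fingers that clamp it can also carry a twist, which adds). The grip is a level bar 20 mm wide, 13 mm thick (top 208 mm above the bench), 100 to 188 mm off the axis, free below and beside; the shank nearer the ring is 16 mm wide. x points outward along it, z up.
- lever_tip (a point): Top centre of the reversing lever's red thumb tab, 224 mm above the bench. The tab is 11 mm long (along the lever), 7 mm wide, 15 mm high; its foot is 209 mm above the bench, over the shank (top 206 mm). The pivot is on the handle's centreline 27 mm from the nut's axis, the tab's centre 27.5 mm farther out. x points from the pivot along the lever.
- lever (a joint): Lever relative to the handle, rad, positive clockwise seen from above, stops at +-0.35. Over-centre: it snaps to one side. At -0.35 (-0.13 with the pawl on a tooth), as at the start: undo, the handle drives the nut anticlockwise. At +0.35 (+0.13 on a tooth): tighten, it drives clockwise and slips back. Pushing the tab sideways past the middle takes about 1.5 N and the handle stays put.
- ratchet (a joint): Swing of the handle, rad, positive clockwise seen from above; at 0 it points along the vessel's x. Stops at +-0.65 against the frame rods (a force felt there is not the nut). Its drag is 0.2 N m, slipping back costs under 0.2 N m more; 18 teeth, so up to 0.4 rad is lost at the start of each stroke.
- nut (a joint): Turn of the loose nut, rad, 0 at the start, positive clockwise (tightening). It runs with 0.3 N m of drag and begins to bear on its spring washer at a turn between 0.8 and 1.3, not known beforehand; there the torque rises to 0.8 N m at once and then to 2.5 N m within 0.1 rad more of the nut (0.2 rad of the handle, as the parts give).
- pawl: The pawl hidden in the ratchet's head, carried by the red lever; origin on the lever's pivot, at the ratchet's underside 194 mm above the bench.
- gear: The toothed ring of the nut, hidden in the ratchet's head, 32 mm across; origin on the nut's axis 194 mm above the bench. The pawl pushes on it 16 mm from the axis: 1 N m on the nut is about 65 N there.
- media_bottle: Bystander: glass bottle with red cap, 70 mm wide, 150 mm high; origin at its foot.
- acid_bottle: Bystander: small jar with red cap, 56 mm wide, 105 mm high; origin at its foot.
- beaker: Bystander: clear beaker, 72 mm wide, 85 mm high; origin at its foot.
- syringe: Bystander: large empty syringe lying on the bench, 175 mm long, 26 mm thick; origin below the middle of the barrel.
- vent_filter: Bystander: white disc filter, 56 mm wide, 24 mm high; origin at its foot.
- open_spanner: Bystander: open spanner lying on the bench, 150 mm long.
- nut_dish: Bystander: steel dish with spare nuts, 86 mm wide, 16 mm high; origin at its foot.

How it is judged (in metres and radians):
On the way, in this order (a step that is already met when the one before it is completed fails the run):
1. the red lever is flipped over to tighten (beyond 0.06 rad) while the nut is still loose (value of joint lever above 0.06 rad and value of joint nut below 0.5 rad), for 0.2 s.
2. the nut is run down and tightened: turned at least 0.7 rad and at least 1.2 N m on it (78 N between pawl and toothed ring), lever at tighten (value of joint lever above 0.06 rad and value of joint nut above 0.7 rad and contact force between pawl and gear above 78 N), for 0.2 s.
At the end, for the whole second after the job is handed in: The lever is at tighten (beyond +0.06 rad), the nut has been run down to its washer (turned more than 0.7 rad from its start) after having been tightened to between 1.2 and 2.5 N m; ratchet and nut are at rest (value of joint lever above 0.06 rad and value of joint nut above 0.7 rad and velocity of joint ratchet between -0.05 and 0.05 rad/s and velocity of joint nut between -0.05 and 0.05 rad/s); the robot touches nothing.
It fails at once if the nut is overtightened (more than 2.5 N m on it, 165 N between pawl and toothed ring) (contact force between pawl and gear above 165 N).
It fails at once if the nut is slackened (turned more than 0.2 rad anticlockwise from its start) (value of joint nut below -0.2 rad).
It fails at once if a bystander is moved more than 25 mm (distance of any of media_bottle, acid_bottle, beaker, syringe, vent_filter, open_spanner, nut_dish from where it was at the start of the episode above 0.025 m).
It also fails if it takes over 72 s, if anything falls off the work surface, if the arm or the gripper's body presses on something with over 40 N, if the wrist force passes 120 N, or if a joint passes its speed limit or range.

### The arm

A 6-joint arm with a two-finger parallel gripper is mounted at the origin on the work surface. World frame = base frame: x ahead of the robot, y to its left, z up, the work surface at z = 0. Lengths are in m, angles in degrees, forces in N, time in s.
With the tool pointing down it reaches from about 0.35 to 0.975 m from the base axis. Payload 17.4 kg.
Tool frame: the origin (TCP) lies at the very end of the fingers, on their centre line; the grasp point (between the pads) lies 19 mm behind it; z points along the fingers, y is the line along which they close (so a half turn about z gives the same grasp; the last joint's range is limited). The gripper opens to 85 mm and grips with 20 to 120 N. Pads are 22 mm wide; open, the fingers measure 114 mm over their backs; the gripper's body (76 mm by 85 mm) begins 54 mm behind the grasp point. The pads swing forward as they close: fully open they stand 13 mm farther back than shut.
Start: joints at [73.866, 6.646, 82.598, -0, 90.757, -2.166], TCP at [0.163, 0.655, 0.231] pointing down, gripper open.
Joint ranges: [-162.19, 162.19], [-47.58, 125.68], [4.15, 143.07], [-65.23, 245.23], [0.69, 171.88], [-170.13, 170.13]. Speed limits (degrees/s): [108.29, 108.29, 127.2, 180, 180, 180].

### API

Orientations are given as a 3x3 rotation matrix whose columns are the frame's x, y, z axes.
In Python, from workcell import env, get_image, camera_model, search_frame gives the robot as it stands. The module is installed in compiled form; this text tells all that it offers.
- The arm moves only by the tool carry_out, never from a script. Its argument "commands" is a list of rows, each an object of numbers: "x", "y", "z": the shift along the tool's x, y, z in m; "twist": the turn about the tool's z in degrees; "hand": the opening, from 0 (shut) to 1 (fully open). In form: [{"x": .., "y": .., "z": .., "twist": .., "hand": ..}, ...]. A call has 1 to 20 rows; each row is the pose to reach, as a shift and turn from the pose commanded when the call began, along the tool's axes at that moment; what a row does not reach only later rows make up. A row lasts 1/12 s, in which the tool goes at most 41.7 mm and 7.16 degrees, less where a joint would pass 70% of its speed; a pose out of reach is approached as far as the arm can. A call with a gripper value outside its range is refused whole. The fingers move at their own pace and stop on an object; the grip force is fixed at half the most. Time passes only in rows, so rows that repeat a pose let the fingers close. It gives the time, the measured TCP pose, the force, the opening and the grip force at its end, in the units of the state.
- env.read_state(): the state, without advancing time (a new reading comes with each control period).
- get_image(name): name is "scene" or "side" or "wrist"; returns the picture (400x640x3 uint8, red, green, blue); there is no depth.
- camera_model(name): a dict with "fx", "fy", "cx", "cy" (pixels), "eye" and "rotation" of the camera in the world; the wrist camera has in their place "hand_eye" (4x4, takes a point from camera to tool coordinates, whose origin is the TCP and whose axes are the flange's). Camera axes: x right, y up, looking along -z (the intrinsics and any distortion apply to the point x, -y, -z); pixel columns grow to the right and rows downward; lengths in m; the calibration is good to about 2 mm. A picture is of the moment at which its call begins: read the wrist's pose just before it. camera_model takes no time and is no camera call.
- env.finish_job(): hands the job in; it is judged then, once.
Trained networks look in the newest picture that a camera, given by its name, has taken for a name from the list of things; names that differ only in an ending like _2 or _b are one class to them, and where a whole thing is asked for, a point or a joint stands for the part that bears it (a point fixed in the world has none). Each returns a list of dicts, best first, with "score" (0 to 1); they miss things now and then, are a little off and sometimes report something else, mostly with a low value. They report only what shows in the picture. A call takes as long as a camera call.
- search_frame(camera, name): "bbox" ([centre column, centre row, width, height] in pixels, round what is visible of it).
The state is a dict: "time_s": time; "qpos": joint angles; "dq": joint speeds; "joint_efforts": joint torques, N m; "ee_pos": TCP position; "tool_rot": TCP orientation; "ft_force": force on the tool from outside, world axes, zero at the start; "wrist_torque": the same for the moment, N m; "opening": finger opening in m; "gripper_force": force on a finger pad.
Only numpy, scipy, OpenCV 4.12 (cv2) and the standard library are available. Lean on these libraries where they do the work, as an engineer would, in place of code of your own. Each camera call takes 0.05 s, during which the arm holds its last target. There are 200 camera calls.

## Working session

There is one attempt and no reset: what is moved stays moved. The work goes in short steps, Python scripts to look and compute and a tool call to move; the robot and the scene stay as the last step left them, time stands still between calls to the robot, and variables do not carry over. Pictures are saved under pics/ and viewed, at most 10 in all, crops included, and the job is handed in when it is done.

Besides the shell and the picture viewer there is one more tool, called after "Request:" as name([rows], argument=value, ...), one row to a line, values as JSON. carry_out: Moves the arm, as the interface text tells. Its arguments: {"type":"object","properties":{"commands":{"type":"array"}},"required":["commands"]}

```bash
mkdir -p pics; cat > h.py <<'E'
import numpy as np, cv2
from workcell import env,get_image,camera_model,search_frame
def ray(name,u,v,st=None):
    m=camera_model(name)
    d=np.array([(u-m["cx"])/m["fx"],-(v-m["cy"])/m["fy"],-1.])
    if "eye" in m: return np.array(m["eye"]),np.array(m["rotation"])@d
    H=np.array(m["hand_eye"]); R=np.array(st["tool_rot"]); p=np.array(st["ee_pos"])
    return p+R@H[:3,3], R@(H[:3,:3]@d)
def atz(name,u,v,z,st=None):
    o,d=ray(name,u,v,st); return o+d*(z-o[2])/d[2]
def save(n,img): cv2.imwrite(f"pics/{n}.png",cv2.cvtColor(img,cv2.COLOR_RGB2BGR))
E
python3 - <<'E'
from h import *
np.set_printoptions(precision=4,suppress=True)
st=env.read_state();print(st)
for c in ["scene","side","wrist"]:
    im=get_image(c);save(c,im)
    print(c,camera_model(c))
    for n,z in [("lever_tip",.216),("grip",.205),("nut_axis",.21),("ratchet",.2)]:
        for r in search_frame(c,n)[:2]:
            b=r["bbox"];print(n,round(r["score"],2),np.round(b,1),atz(c,b[0],b[1],z,st))
E
```

```text
{'time_s': 0.0, 'qpos': array([73.8639,  6.6753, 82.6386, -0.0003, 90.7554, -2.1673]), 'dq': array([ 0.0619, -0.0447, -0.0158, -0.0389, -0.037 , -0.0787]), 'joint_efforts': array([  0.0031, -73.1974, -63.2502,   0.0003,   0.0059,   0.    ]), 'ee_pos': array([0.1629, 0.6548, 0.2305]), 'tool_rot': array([[-0.9704,  0.2414, -0.0003],
       [ 0.2414,  0.9704, -0.0012],
       [ 0.    , -0.0012, -1.    ]]), 'ft_force': array([-0.5118, -0.0215,  0.5712]), 'wrist_torque': array([-0.0494, -0.0411, -0.026 ]), 'gripper_force': 0.0, 'opening': 0.08536963908834641}
scene {'fx': 406.65053238682043, 'fy': 406.65053238682043, 'cx': 329.3735218894423, 'cy': 206.41708295761734, 'eye': array([1.391 , 0.0918, 0.9126]), 'rotation': array([[-0.0641, -0.6845,  0.7262],
       [ 0.9979, -0.0385,  0.0518],
       [-0.0075,  0.728 ,  0.6855]])}
lever_tip 0.39 [354.1 191.9  12.7   4.9] [0.5946 0.0998 0.216 ]
grip 0.91 [337.3 197.8  80.   17.2] [0.6077 0.0568 0.205 ]
nut_axis 0.71 [365.8 213.5 138.8 102.3] [0.6671 0.1303 0.21  ]
ratchet 0.97 [336.6 194.   74.9  11. ] [0.5873 0.054  0.2   ]
side {'fx': 463.8104003038916, 'fy': 463.8104003038916, 'cx': 326.9113437294515, 'cy': 203.8821938224307, 'eye': array([0.5205, 0.8272, 0.9163]), 'rotation': array([[-0.9989,  0.0264, -0.0375],
       [-0.0452, -0.705 ,  0.7077],
       [-0.0078,  0.7087,  0.7055]])}
grip 0.94 [315.8 179.6   9.9  40.8] [0.5873 0.0356 0.205 ]
nut_axis 0.91 [315.1 246.7  71.5 174.8] [0.5759 0.2393 0.21  ]
ratchet 0.69 [315.6 181.1  11.5  47. ] [0.5879 0.0352 0.2   ]
ratchet 0.43 [390.4 162.6  43.8  29.3] [ 0.4126 -0.0375  0.2   ]
wrist {'fx': 314.2339338339436, 'fy': 314.2339338339436, 'cx': 312.36271528285084, 'cy': 200.74191664920798, 'hand_eye': array([[-0.0002,  0.9625,  0.2712,  0.0684],
       [ 1.    ,  0.0003, -0.0004,  0.0001],
       [-0.0005,  0.2712, -0.9625, -0.1417],
       [ 0.    ,  0.    ,  0.    ,  1.    ]])}
```

```bash
python3 - <<'E'
import cv2
a=cv2.imread('pics/scene.png')[120:320,240:480];b=cv2.imread('pics/side.png')[100:340,220:440]
cv2.imwrite('pics/v1.png',cv2.resize(a,None,fx=3.3,fy=2.97,interpolation=cv2.INTER_CUBIC))
cv2.imwrite('pics/v2.png',cv2.resize(b,None,fx=2.5,fy=2.5,interpolation=cv2.INTER_CUBIC))
E
```

```text
(no output)
```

View pics/v1.png

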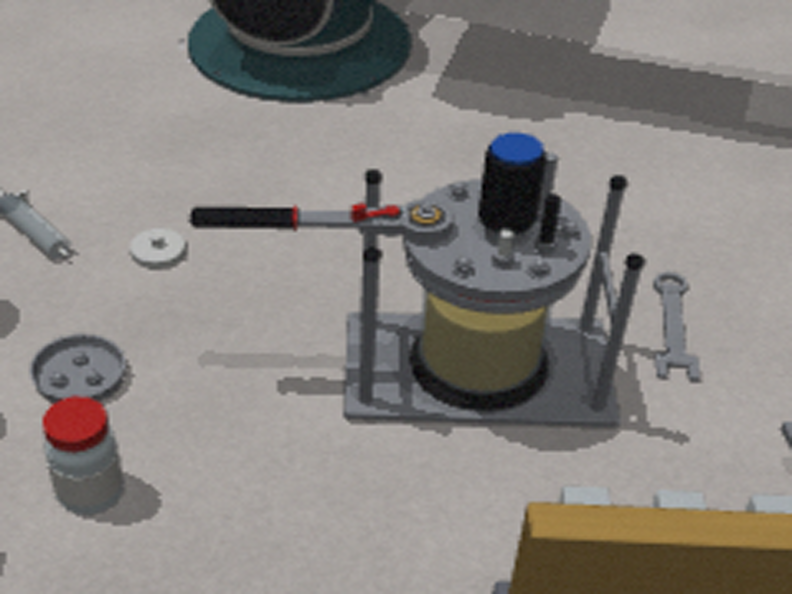

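View pics/v2.png

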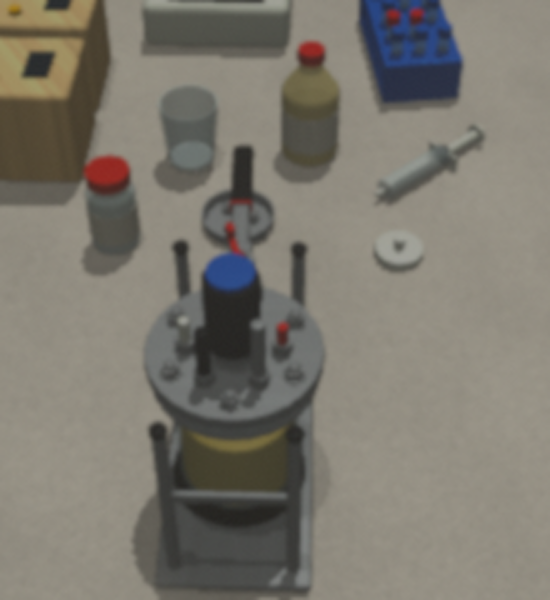

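View pics/scene.png

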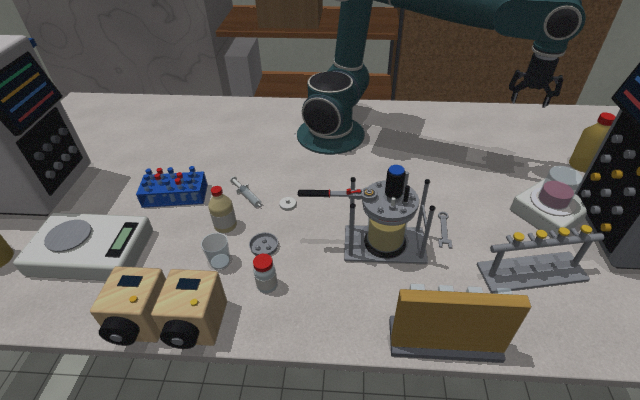

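The views show the handle pointing along world −y, with the nut at scene pixel (369,192), the grip from (298,193) to (330,193), the red tab near (348.5,191), and the rod tops at (353,180), (352,206), (427,182) and (432,208).

```bash
python3 - <<'E'
from h import *
np.set_printoptions(precision=4,suppress=True)
for n,u,v,z in [("r1",353,179.8,.211),("r2",352.4,206,.211),("r3",427.3,181.8,.211),("r4",432.1,208.3,.211),("nut",369.4,192,.216),("g1",298.2,192.7,.203),("g2",330,193,.203),("tab",348.5,190.7,.219),("motor",396,169,.287)]:
    print("scene",n,atz("scene",u,v,z))
# side crop scale 2.5 offset (220,100)
for n,u,v,z in [("r1",299,248,.211),("r2",181,247,.211),("r3",295,434,.211),("r4",159,431,.211),("g1",243,147,.208),("g2",241,200,.208),("tab",230,228,.221),("motor",231,272,.287)]:
    print("side",n,atz("side",220+u/2.5,100+v/2.5,z))
E
```

```text
scene r1 [0.5395 0.0959 0.211 ]
scene r2 [0.643  0.0966 0.211 ]
scene r3 [0.5369 0.2949 0.211 ]
scene r4 [0.6402 0.2955 0.211 ]
scene nut [0.5928 0.1394 0.216 ]
scene g1 [ 0.5912 -0.0474  0.203 ]
scene g2 [0.5877 0.0366 0.203 ]
scene tab [0.5941 0.0852 0.219 ]
scene motor [0.5838 0.201  0.287 ]
side r1 [0.531  0.1041 0.211 ]
side r2 [0.6339 0.1067 0.211 ]
side r3 [0.5289 0.3037 0.211 ]
side r4 [0.631  0.3049 0.211 ]
side g1 [ 0.5883 -0.0357  0.208 ]
side g2 [0.5856 0.0403 0.208 ]
side tab [0.5918 0.0916 0.221 ]
side motor [0.5809 0.2101 0.287 ]
```

Request:
carry_out([
  {"x":-0.03,"y":-0.02,"z":-0.04,"twist":0,"hand":0},
  {"x":-0.05,"y":-0.04,"z":-0.08,"twist":-4,"hand":0},
  {"x":-0.075,"y":-0.06,"z":-0.12,"twist":-8,"hand":0},
  {"x":-0.57,"y":-0.48,"z":-0.12,"twist":-14,"hand":0},
  {"x":-0.57,"y":-0.48,"z":-0.12,"twist":-14,"hand":0},
  {"x":-0.57,"y":-0.48,"z":-0.12,"twist":-14,"hand":0},
  {"x":-0.57,"y":-0.48,"z":-0.12,"twist":-14,"hand":0},
  {"x":-0.57,"y":-0.48,"z":-0.12,"twist":-14,"hand":0},
  {"x":-0.57,"y":-0.48,"z":-0.12,"twist":-14,"hand":0},
  {"x":-0.57,"y":-0.48,"z":-0.12,"twist":-14,"hand":0},
  {"x":-0.57,"y":-0.48,"z":-0.12,"twist":-14,"hand":0},
  {"x":-0.57,"y":-0.48,"z":-0.12,"twist":-14,"hand":0},
  {"x":-0.57,"y":-0.48,"z":-0.12,"twist":-14,"hand":0},
  {"x":-0.57,"y":-0.48,"z":-0.12,"twist":-14,"hand":0},
  {"x":-0.57,"y":-0.48,"z":-0.12,"twist":-14,"hand":0},
  {"x":-0.57,"y":-0.48,"z":-0.12,"twist":-14,"hand":0},
  {"x":-0.57,"y":-0.48,"z":-0.12,"twist":-14,"hand":0},
  {"x":-0.57,"y":-0.48,"z":-0.12,"twist":-14,"hand":0},
  {"x":-0.57,"y":-0.48,"z":-0.12,"twist":-14,"hand":0},
  {"x":-0.57,"y":-0.48,"z":-0.12,"twist":-14,"hand":0},
])

```text
time_s: 2.42
ee_pos: [0.6028, 0.0465, 0.3502]
tool_rot: [[-1.0, 0.004, -0.001], [0.004, 1.0, -0.001], [0.001, -0.001, -1.0]]
ft_force: [-0.6, 0.9, -1.3]
opening: 0.0002
gripper_force: 0.0
```

```bash
python3 - <<'E'
from h import *
np.set_printoptions(precision=4,suppress=True)
st=env.read_state();print(st["time_s"],st["ee_pos"],st["tool_rot"],st["opening"],st["ft_force"],st["qpos"])
im=get_image("wrist");save("w1",im)
for n,z in [("lever_tip",.22),("grip",.208),("nut_axis",.216),("ratchet",.2)]:
    for r in search_frame("wrist",n)[:2]:
        b=r["bbox"];print(n,round(r["score"],2),np.round(b,1),atz("wrist",b[0],b[1],z,st))
E
```

```text
2.4167 [0.6028 0.0465 0.3502] [[-1.      0.0038 -0.001 ]
 [ 0.0038  1.     -0.0014]
 [ 0.001  -0.0014 -1.    ]] 0.00018357512977868905 [-0.6225  0.8955 -1.3138] [  2.0337  -2.4576  81.0376  -0.0785 101.4809 -87.7665]
lever_tip 0.86 [369.2 174.7  44.   25.2] [0.5874 0.0965 0.22  ]
grip 0.69 [323.9 165.2 225.1  46.2] [0.5808 0.057  0.208 ]
nut_axis 0.94 [412.8 159.6 400.3 154.4] [0.5748 0.1349 0.216 ]
ratchet 0.74 [322.6 168.9 231.7  52.9] [0.5856 0.0561 0.2   ]
```

View pics/w1.png

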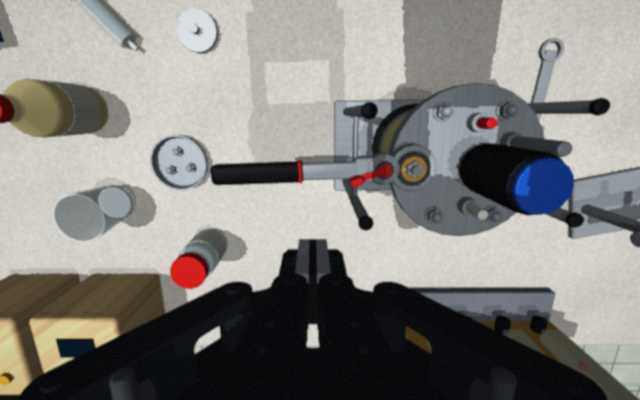

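Seen from above: the nut is at (415,169), the grip runs (212,174)–(300,171), the red tab is at (357,182) and so on the +x (undo) side, and the rod tops are at (369,110), (365,222), (600,106) and (575,219).

```bash
python3 - <<'E'
from h import *
np.set_printoptions(precision=4,suppress=True)
st=env.read_state()
for n,u,v,z in [("r1",369,109,.211),("r2",365,222,.211),("r3",600,106,.211),("r4",575,219,.211),("nut",415,169,.216),("g1",212,174,.205),("g2",300,171,.205),("tab",356,182,.222),("piv",380,171,.211),("motor",543,187,.287)]:
    print(n,atz("wrist",u,v,z,st))
im=get_image("wrist")[140:210,200:440];cv2.imwrite("pics/w1c.png",cv2.resize(im[:,:,::-1],None,fx=3.3,fy=3.3,interpolation=cv2.INTER_CUBIC))
E
```

```text
r1 [0.5288 0.1014 0.211 ]
r2 [0.632  0.1027 0.211 ]
r3 [0.5261 0.3    0.211 ]
r4 [0.6288 0.302  0.211 ]
nut [0.5801 0.1441 0.216 ]
g1 [ 0.5869 -0.0408  0.205 ]
g2 [0.584  0.0411 0.205 ]
tab [0.5907 0.0911 0.222 ]
piv [0.5829 0.1141 0.211 ]
motor [0.5798 0.208  0.287 ]
```

View pics/w1c.png

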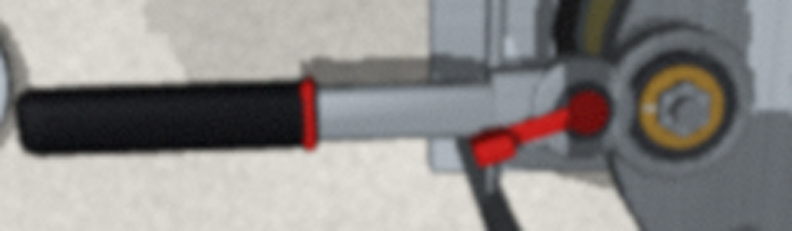

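Request:
carry_out([
  {"x":-0.011,"y":0.04,"z":0.0,"twist":0,"hand":0},
  {"x":-0.011,"y":0.04,"z":0.04,"twist":0,"hand":0},
  {"x":-0.011,"y":0.04,"z":0.08,"twist":0,"hand":0},
  {"x":-0.011,"y":0.04,"z":0.11,"twist":0,"hand":0},
  {"x":-0.011,"y":0.04,"z":0.125,"twist":0,"hand":0},
  {"x":-0.011,"y":0.04,"z":0.136,"twist":0,"hand":0},
  {"x":-0.011,"y":0.04,"z":0.136,"twist":0,"hand":0},
  {"x":-0.011,"y":0.04,"z":0.136,"twist":0,"hand":0},
])

```text
time_s: 3.38
ee_pos: [0.6115, 0.0919, 0.2169]
tool_rot: [[-1.0, -0.001, 0.002], [-0.001, 1.0, 0.0], [-0.002, 0.0, -1.0]]
ft_force: [0.3, 0.1, -0.2]
opening: -0.0001
gripper_force: 0.0
```

Request:
carry_out([
  {"x":0.005,"y":0,"z":0,"twist":0,"hand":0},
  {"x":0.01,"y":0,"z":0,"twist":0,"hand":0},
  {"x":0.015,"y":0,"z":0,"twist":0,"hand":0},
  {"x":0.02,"y":0,"z":0,"twist":0,"hand":0},
  {"x":0.024,"y":0,"z":0,"twist":0,"hand":0},
  {"x":0.025,"y":0,"z":0,"twist":0,"hand":0},
])

```text
time_s: 3.88
ee_pos: [0.5858, 0.0918, 0.216]
tool_rot: [[-1.0, -0.001, 0.001], [-0.001, 1.0, 0.0], [-0.001, 0.0, -1.0]]
ft_force: [4.0, 1.5, 1.7]
opening: 0.0
gripper_force: 2.3
```

```bash
python3 - <<'E'
from h import *
np.set_printoptions(precision=4,suppress=True)
st=env.read_state();print(st["time_s"],st["ee_pos"],st["ft_force"])
a=get_image("wrist")[20:380,120:520];save("w2",cv2.resize(a,None,fx=1.5,fy=1.5))
E
```

```text
3.8833 [0.5858 0.0918 0.216 ] [3.9595 1.5133 1.7182]
```

View pics/w2.png

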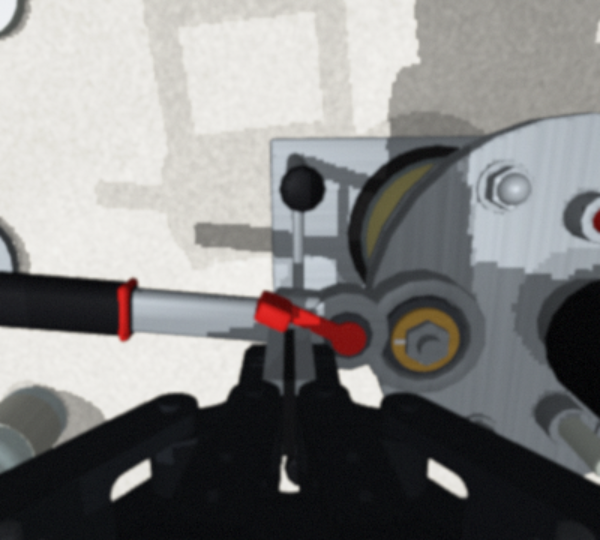

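The red tab has snapped over to the −x (tighten) side. Next I raise the tool, turn it 90°, and go over the grip.

Request:
carry_out([
  {"x":-0.003,"y":0,"z":-0.03,"twist":0,"hand":0},
  {"x":0,"y":0,"z":-0.06,"twist":0,"hand":0},
  {"x":0.005,"y":-0.03,"z":-0.08,"twist":7,"hand":0.5},
  {"x":0.005,"y":-0.06,"z":-0.08,"twist":14,"hand":0.5},
  {"x":0.005,"y":-0.093,"z":-0.08,"twist":90,"hand":0.5},
  {"x":0.005,"y":-0.093,"z":-0.08,"twist":90,"hand":0.5},
  {"x":0.005,"y":-0.093,"z":-0.08,"twist":90,"hand":0.5},
  {"x":0.005,"y":-0.093,"z":-0.08,"twist":90,"hand":0.5},
  {"x":0.005,"y":-0.093,"z":-0.08,"twist":90,"hand":0.5},
  {"x":0.005,"y":-0.093,"z":-0.08,"twist":90,"hand":0.5},
  {"x":0.005,"y":-0.093,"z":-0.08,"twist":90,"hand":0.5},
  {"x":0.005,"y":-0.093,"z":-0.08,"twist":90,"hand":0.5},
  {"x":0.005,"y":-0.093,"z":-0.08,"twist":90,"hand":0.5},
  {"x":0.005,"y":-0.093,"z":-0.08,"twist":90,"hand":0.5},
  {"x":0.005,"y":-0.093,"z":-0.08,"twist":90,"hand":0.5},
  {"x":0.005,"y":-0.093,"z":-0.08,"twist":90,"hand":0.5},
  {"x":0.005,"y":-0.093,"z":-0.08,"twist":90,"hand":0.5},
])

```text
time_s: 5.35
ee_pos: [0.5811, -0.0014, 0.2951]
tool_rot: [[-0.003, 1.0, -0.001], [1.0, 0.003, -0.0], [-0.0, -0.001, -1.0]]
ft_force: [-0.5, -1.3, -0.8]
opening: 0.0425
gripper_force: 0.0
```

```bash
python3 - <<'E'
from h import *
np.set_printoptions(precision=4,suppress=True)
st=env.read_state();print(st["time_s"],st["ee_pos"],st["ft_force"],st["qpos"],st["opening"])
im=get_image("wrist");save("w3",im)
E
```

```text
5.35 [ 0.5811 -0.0014  0.2951] [-0.4765 -1.2753 -0.801 ] [-2.6519 -5.5863 89.0543 -0.0074 96.5703 -2.8395] 0.04251264318318271
```

View pics/w3.png

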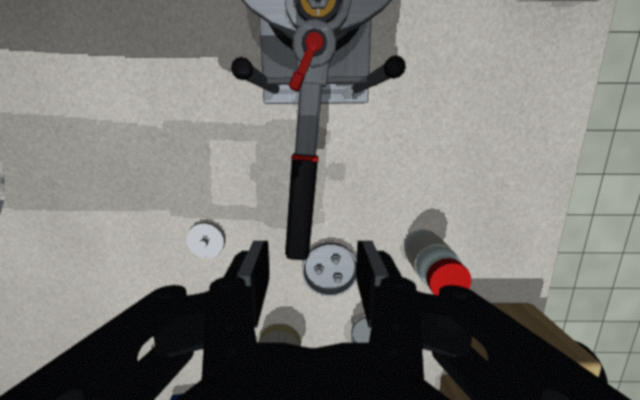

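The handle has swung slightly clockwise. The grip runs from (305,158) to (298,257), with the pivot at (314,42) and the nut at (318,8).

```bash
python3 - <<'E'
from h import *
np.set_printoptions(precision=4,suppress=True)
st=env.read_state()
for n,u,v,z in [("g2",305,160,.208),("g1",298,256,.206),("mid",301.5,206,.208),("piv",314,43,.211),("nut",318,8,.216)]:
    print(n,atz("wrist",u,v,z,st))
E
```

```text
g2 [0.5759 0.0338 0.208 ]
g1 [ 0.57   -0.0437  0.206 ]
mid [ 0.5732 -0.0012  0.208 ]
piv [0.5821 0.111  0.211 ]
nut [0.5845 0.1299 0.216 ]
```

Request:
carry_out([
  {"x":0,"y":-0.009,"z":0.0,"twist":4,"hand":0.5},
  {"x":0,"y":-0.009,"z":0.03,"twist":4,"hand":0.5},
  {"x":0,"y":-0.009,"z":0.06,"twist":4,"hand":0.5},
  {"x":0,"y":-0.009,"z":0.09,"twist":4,"hand":0.5},
  {"x":0,"y":-0.009,"z":0.11,"twist":4,"hand":0.5},
  {"x":0,"y":-0.009,"z":0.11,"twist":4,"hand":0.36},
  {"x":0,"y":-0.009,"z":0.11,"twist":4,"hand":0.36},
  {"x":0,"y":-0.009,"z":0.11,"twist":4,"hand":0.36},
])

```text
time_s: 6.07
ee_pos: [0.5728, -0.0014, 0.1871]
tool_rot: [[0.068, 0.998, 0.002], [0.998, -0.068, -0.0], [-0.0, 0.002, -1.0]]
ft_force: [-0.0, -0.4, 1.2]
opening: 0.031
gripper_force: 0.0
```

```bash
cat >> h.py <<'E'
N=np.array([.581,.1435])
def pos(th,r=.145): return N-r*np.array([np.sin(th),np.cos(th)])
def status():
    st=env.read_state(); p=np.array(st["ee_pos"][:2])-N; th=np.arctan2(-p[0],-p[1]); R=np.array(st["tool_rot"])
    t=np.array([-np.cos(th),np.sin(th)])
    print("t",st["time_s"],"pos",np.round(st["ee_pos"],4),"th",round(th,3),"r",round(np.hypot(*p),4),"toolth",round(np.arctan2(R[0,0],R[1,0]),3),"Ftan(on tool)",round(st["ft_force"][:2]@t,2),"F",np.round(st["ft_force"],2),"Mz",np.round(st["wrist_torque"],2),"open",round(st["opening"],4),"gf",st["gripper_force"])
    return st,th,R
def rows(a,b,n,hold=1):
    "shift in tool frame for arc from commanded angle a to b (tool aligned with a)"
    R=np.array([[np.sin(a),np.cos(a)],[np.cos(a),-np.sin(a)]])
    for th in np.linspace(a,b,n+1)[1:]: print('{"x": %.4f, "y": %.4f, "z": 0, "twist": %.1f, "hand": 0.36},'%(*(R@(pos(th)-pos(a))),np.degrees(th-a)),end=" ")
    print()
E
python3 - <<'E'
from h import *
status(); rows(.07,.61,15)
E
```

```text
t 6.0667 pos [ 0.5728 -0.0014  0.1871] th 0.056 r 0.1451 toolth 0.068 Ftan(on tool) -0.0 F [-0.02 -0.43  1.16] Mz [-0.03  0.01 -0.01] open 0.031 gf 0.0
{"x": 0.0001, "y": -0.0052, "z": 0, "twist": 2.1, "hand": 0.36}, {"x": 0.0004, "y": -0.0104, "z": 0, "twist": 4.1, "hand": 0.36}, {"x": 0.0008, "y": -0.0156, "z": 0, "twist": 6.2, "hand": 0.36}, {"x": 0.0015, "y": -0.0208, "z": 0, "twist": 8.3, "hand": 0.36}, {"x": 0.0023, "y": -0.0260, "z": 0, "twist": 10.3, "hand": 0.36}, {"x": 0.0034, "y": -0.0311, "z": 0, "twist": 12.4, "hand": 0.36}, {"x": 0.0046, "y": -0.0362, "z": 0, "twist": 14.4, "hand": 0.36}, {"x": 0.0060, "y": -0.0412, "z": 0, "twist": 16.5, "hand": 0.36}, {"x": 0.0075, "y": -0.0462, "z": 0, "twist": 18.6, "hand": 0.36}, {"x": 0.0093, "y": -0.0511, "z": 0, "twist": 20.6, "hand": 0.36}, {"x": 0.0112, "y": -0.0559, "z": 0, "twist": 22.7, "hand": 0.36}, {"x": 0.0133, "y": -0.0607, "z": 0, "twist": 24.8, "hand": 0.36}, {"x": 0.0156, "y": -0.0654, "z": 0, "twist": 26.8, "hand": 0.36}, {"x": 0.0180, "y": -0.0700, "z": 0, "twist": 28.9, "hand": 0.36}, {"x": 0.0206, "y": -0.0745, "z": 0, "twist": 30.9, "hand": 0.36},
```

Request:
carry_out([
  {"x":0.0004,"y":-0.0104,"z":0,"twist":4.1,"hand":0.36},
  {"x":0.0015,"y":-0.0208,"z":0,"twist":8.3,"hand":0.36},
  {"x":0.0034,"y":-0.0311,"z":0,"twist":12.4,"hand":0.36},
  {"x":0.006,"y":-0.0412,"z":0,"twist":16.5,"hand":0.36},
  {"x":0.0093,"y":-0.0511,"z":0,"twist":20.6,"hand":0.36},
  {"x":0.0133,"y":-0.0607,"z":0,"twist":24.8,"hand":0.36},
  {"x":0.018,"y":-0.07,"z":0,"twist":28.9,"hand":0.36},
  {"x":0.0206,"y":-0.0745,"z":0,"twist":31,"hand":0.36},
  {"x":0.0206,"y":-0.0745,"z":0,"twist":31,"hand":0.36},
])

```text
time_s: 6.82
ee_pos: [0.4996, 0.0247, 0.1877]
tool_rot: [[0.574, 0.819, 0.003], [0.819, -0.574, 0.0], [0.002, 0.003, -1.0]]
ft_force: [0.4, 0.2, -0.7]
opening: 0.0311
gripper_force: 0.0
```

```bash
python3 - <<'E'
from h import *
status(); rows(.61,-.61,14)
E
```

```text
t 6.8167 pos [0.4996 0.0247 0.1877] th 0.601 r 0.144 toolth 0.611 Ftan(on tool) -0.25 F [ 0.44  0.21 -0.7 ] Mz [ 0.01  0.04 -0.01] open 0.0311 gf 0.0
{"x": 0.0006, "y": 0.0126, "z": 0, "twist": -5.0, "hand": 0.36}, {"x": 0.0022, "y": 0.0251, "z": 0, "twist": -10.0, "hand": 0.36}, {"x": 0.0049, "y": 0.0375, "z": 0, "twist": -15.0, "hand": 0.36}, {"x": 0.0087, "y": 0.0495, "z": 0, "twist": -20.0, "hand": 0.36}, {"x": 0.0135, "y": 0.0612, "z": 0, "twist": -25.0, "hand": 0.36}, {"x": 0.0194, "y": 0.0724, "z": 0, "twist": -30.0, "hand": 0.36}, {"x": 0.0262, "y": 0.0831, "z": 0, "twist": -35.0, "hand": 0.36}, {"x": 0.0338, "y": 0.0931, "z": 0, "twist": -39.9, "hand": 0.36}, {"x": 0.0424, "y": 0.1024, "z": 0, "twist": -44.9, "hand": 0.36}, {"x": 0.0517, "y": 0.1110, "z": 0, "twist": -49.9, "hand": 0.36}, {"x": 0.0617, "y": 0.1187, "z": 0, "twist": -54.9, "hand": 0.36}, {"x": 0.0723, "y": 0.1255, "z": 0, "twist": -59.9, "hand": 0.36}, {"x": 0.0835, "y": 0.1313, "z": 0, "twist": -64.9, "hand": 0.36}, {"x": 0.0952, "y": 0.1362, "z": 0, "twist": -69.9, "hand": 0.36},
```

```bash
python3 - <<'E'
from h import *
st,_,_=status()
im=get_image("wrist");save("w4",im[:300])
for c in ("scene","side"):
    get_image(c)
    for r in search_frame(c,"grip")[:1]: print(c,r["score"],r["bbox"],atz(c,*r["bbox"][:2],.205))
E
```

```text
t 6.8167 pos [0.4996 0.0247 0.1877] th 0.601 r 0.144 toolth 0.611 Ftan(on tool) -0.25 F [ 0.44  0.21 -0.7 ] Mz [ 0.01  0.04 -0.01] open 0.0311 gf 0.0
scene 0.74 [349.7, 188.1, 47.4, 31.4] [0.56733169 0.08789746 0.205     ]
side 0.73 [338.6, 193.5, 43.2, 41.4] [0.53378518 0.07991251 0.205     ]
```

View pics/w4.png

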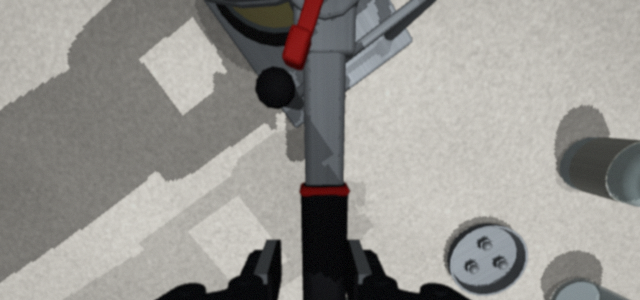

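The handle sits between the fingers, close to the rod at (276,87), with the lever still at tighten. I'll swing it back.

Request:
carry_out([
  {"x":0.0006,"y":0.0126,"z":0,"twist":-5.0,"hand":0.36},
  {"x":0.0022,"y":0.0251,"z":0,"twist":-10.0,"hand":0.36},
  {"x":0.0049,"y":0.0375,"z":0,"twist":-15.0,"hand":0.36},
  {"x":0.0087,"y":0.0495,"z":0,"twist":-20.0,"hand":0.36},
  {"x":0.0135,"y":0.0612,"z":0,"twist":-25.0,"hand":0.36},
  {"x":0.0194,"y":0.0724,"z":0,"twist":-30.0,"hand":0.36},
  {"x":0.0262,"y":0.0831,"z":0,"twist":-35.0,"hand":0.36},
  {"x":0.0338,"y":0.0931,"z":0,"twist":-40,"hand":0.36},
  {"x":0.0424,"y":0.1024,"z":0,"twist":-45,"hand":0.36},
  {"x":0.0517,"y":0.111,"z":0,"twist":-50,"hand":0.36},
  {"x":0.0617,"y":0.1187,"z":0,"twist":-55,"hand":0.36},
  {"x":0.0723,"y":0.1255,"z":0,"twist":-60,"hand":0.36},
  {"x":0.0835,"y":0.1313,"z":0,"twist":-65,"hand":0.36},
  {"x":0.0952,"y":0.1362,"z":0,"twist":-70,"hand":0.36},
  {"x":0.0952,"y":0.1362,"z":0,"twist":-70,"hand":0.36},
])

```text
time_s: 8.32
ee_pos: [0.6668, 0.0249, 0.1847]
tool_rot: [[-0.578, 0.816, -0.001], [0.816, 0.578, 0.0], [0.001, -0.0, -1.0]]
ft_force: [0.5, -1.2, -1.0]
opening: 0.0307
gripper_force: 0.0
```

```bash
python3 - <<'E'
from h import *
st,th,R=status(); rows(-.61,-.16,9);print();rows(-.16,.16,8)
E
```

```text
t 8.3167 pos [0.6668 0.0249 0.1847] th -0.626 r 0.1464 toolth -0.617 Ftan(on tool) 0.28 F [ 0.51 -1.18 -0.96] Mz [-0.01 -0.08 -0.02] open 0.0307 gf 0.0
{"x": 0.0002, "y": -0.0072, "z": 0, "twist": 2.9, "hand": 0.36}, {"x": 0.0007, "y": -0.0145, "z": 0, "twist": 5.7, "hand": 0.36}, {"x": 0.0016, "y": -0.0217, "z": 0, "twist": 8.6, "hand": 0.36}, {"x": 0.0029, "y": -0.0288, "z": 0, "twist": 11.5, "hand": 0.36}, {"x": 0.0045, "y": -0.0359, "z": 0, "twist": 14.3, "hand": 0.36}, {"x": 0.0065, "y": -0.0429, "z": 0, "twist": 17.2, "hand": 0.36}, {"x": 0.0088, "y": -0.0497, "z": 0, "twist": 20.1, "hand": 0.36}, {"x": 0.0114, "y": -0.0565, "z": 0, "twist": 22.9, "hand": 0.36}, {"x": 0.0144, "y": -0.0631, "z": 0, "twist": 25.8, "hand": 0.36}, 

{"x": 0.0001, "y": -0.0058, "z": 0, "twist": 2.3, "hand": 0.36}, {"x": 0.0005, "y": -0.0116, "z": 0, "twist": 4.6, "hand": 0.36}, {"x": 0.0010, "y": -0.0174, "z": 0, "twist": 6.9, "hand": 0.36}, {"x": 0.0019, "y": -0.0231, "z": 0, "twist": 9.2, "hand": 0.36}, {"x": 0.0029, "y": -0.0288, "z": 0, "twist": 11.5, "hand": 0.36}, {"x": 0.0042, "y": -0.0345, "z": 0, "twist": 13.8, "hand": 0.36}, {"x": 0.0056, "y": -0.0401, "z": 0, "twist": 16.0, "hand": 0.36}, {"x": 0.0074, "y": -0.0456, "z": 0, "twist": 18.3, "hand": 0.36},
```

Request:
carry_out([
  {"x":0.0002,"y":-0.0072,"z":0,"twist":2.9,"hand":0.36},
  {"x":0.0007,"y":-0.0145,"z":0,"twist":5.7,"hand":0.36},
  {"x":0.0016,"y":-0.0217,"z":0,"twist":8.6,"hand":0.36},
  {"x":0.0029,"y":-0.0288,"z":0,"twist":11.5,"hand":0.36},
  {"x":0.0045,"y":-0.0359,"z":0,"twist":14.3,"hand":0.36},
  {"x":0.0065,"y":-0.0429,"z":0,"twist":17.2,"hand":0.36},
  {"x":0.0076,"y":-0.0463,"z":0,"twist":18.6,"hand":0.36},
  {"x":0.0088,"y":-0.0497,"z":0,"twist":20.1,"hand":0.36},
])

```text
time_s: 8.98
ee_pos: [0.6195, 0.0026, 0.1853]
tool_rot: [[-0.255, 0.967, 0.0], [0.967, 0.255, -0.0], [-0.0, 0.0, -1.0]]
ft_force: [3.8, 0.7, -2.2]
opening: 0.0309
gripper_force: 1.8
```

```bash
python3 - <<'E'
from h import *
st,th,R=status(); rows(-.26,-.11,5);rows(-.11,.04,5);rows(.04,.19,5)
E
```

```text
t 8.9833 pos [0.6195 0.0026 0.1853] th -0.267 r 0.1461 toolth -0.258 Ftan(on tool) -3.85 F [ 3.81  0.66 -2.22] Mz [ 0.02 -0.56  0.03] open 0.0309 gf 1.7652656883001328
{"x": 0.0001, "y": -0.0043, "z": 0, "twist": 1.7, "hand": 0.36}, {"x": 0.0003, "y": -0.0087, "z": 0, "twist": 3.4, "hand": 0.36}, {"x": 0.0006, "y": -0.0130, "z": 0, "twist": 5.2, "hand": 0.36}, {"x": 0.0010, "y": -0.0174, "z": 0, "twist": 6.9, "hand": 0.36}, {"x": 0.0016, "y": -0.0217, "z": 0, "twist": 8.6, "hand": 0.36}, 
{"x": 0.0001, "y": -0.0043, "z": 0, "twist": 1.7, "hand": 0.36}, {"x": 0.0003, "y": -0.0087, "z": 0, "twist": 3.4, "hand": 0.36}, {"x": 0.0006, "y": -0.0130, "z": 0, "twist": 5.2, "hand": 0.36}, {"x": 0.0010, "y": -0.0174, "z": 0, "twist": 6.9, "hand": 0.36}, {"x": 0.0016, "y": -0.0217, "z": 0, "twist": 8.6, "hand": 0.36}, 
{"x": 0.0001, "y": -0.0043, "z": 0, "twist": 1.7, "hand": 0.36}, {"x": 0.0003, "y": -0.0087, "z": 0, "twist": 3.4, "hand": 0.36}, {"x": 0.0006, "y": -0.0130, "z": 0, "twist": 5.2, "hand": 0.36}, {"x": 0.0010, "y": -0.0174, "z": 0, "twist": 6.9, "hand": 0.36}, {"x": 0.0016, "y": -0.0217, "z": 0, "twist": 8.6, "hand": 0.36},
```

Request:
carry_out([
  {"x":0.0001,"y":-0.0043,"z":0,"twist":1.7,"hand":0.36},
  {"x":0.0003,"y":-0.0087,"z":0,"twist":3.4,"hand":0.36},
  {"x":0.0006,"y":-0.013,"z":0,"twist":5.2,"hand":0.36},
  {"x":0.0006,"y":-0.013,"z":0,"twist":5.2,"hand":0.36},
])

```text
time_s: 9.32
ee_pos: [0.6066, -0.0, 0.1854]
tool_rot: [[-0.167, 0.986, -0.0], [0.986, 0.167, -0.0], [-0.0, -0.0, -1.0]]
ft_force: [-0.0, 0.5, -1.4]
opening: 0.0305
gripper_force: 0.0
```

Request:
carry_out([
  {"x":0.0001,"y":-0.0029,"z":0,"twist":1.15,"hand":0.36},
  {"x":0.0002,"y":-0.0058,"z":0,"twist":2.3,"hand":0.36},
  {"x":0.0003,"y":-0.0087,"z":0,"twist":3.4,"hand":0.36},
  {"x":0.0005,"y":-0.0116,"z":0,"twist":4.6,"hand":0.36},
])

```text
time_s: 9.65
ee_pos: [0.5954, -0.0014, 0.1854]
tool_rot: [[-0.088, 0.996, 0.0], [0.996, 0.088, -0.0], [-0.0, 0.0, -1.0]]
ft_force: [4.3, -1.8, -0.3]
opening: 0.0305
gripper_force: 1.7
```

Request:
carry_out([
  {"x":0.0001,"y":-0.0029,"z":0,"twist":1.15,"hand":0.36},
  {"x":0.0002,"y":-0.0058,"z":0,"twist":2.3,"hand":0.36},
  {"x":0.0003,"y":-0.0087,"z":0,"twist":3.4,"hand":0.36},
])

```text
time_s: 9.9
ee_pos: [0.5866, -0.0019, 0.1854]
tool_rot: [[-0.028, 1.0, 0.0], [1.0, 0.028, -0.0], [-0.0, 0.0, -1.0]]
ft_force: [3.4, -0.8, 0.0]
opening: 0.0307
gripper_force: 1.8
```

Still free running at 3–4 N, so I continue in the same steps.

Request:
carry_out([
  {"x":0.0001,"y":-0.0029,"z":0,"twist":1.15,"hand":0.36},
  {"x":0.0002,"y":-0.0058,"z":0,"twist":2.3,"hand":0.36},
  {"x":0.0003,"y":-0.0087,"z":0,"twist":3.4,"hand":0.36},
  {"x":0.0005,"y":-0.0116,"z":0,"twist":4.6,"hand":0.36},
])

```text
time_s: 10.23
ee_pos: [0.5751, -0.0016, 0.1854]
tool_rot: [[0.052, 0.999, 0.001], [0.999, -0.052, -0.0], [-0.0, 0.001, -1.0]]
ft_force: [6.7, -1.9, 0.1]
opening: 0.0309
gripper_force: 3.2
```

Request:
carry_out([
  {"x":0.0,"y":-0.0015,"z":0,"twist":0.6,"hand":0.36},
  {"x":0.0001,"y":-0.0029,"z":0,"twist":1.15,"hand":0.36},
  {"x":0.0001,"y":-0.0029,"z":0,"twist":1.15,"hand":0.36},
])

```text
time_s: 10.48
ee_pos: [0.5723, -0.0014, 0.1854]
tool_rot: [[0.072, 0.997, 0.001], [0.997, -0.072, -0.0], [-0.0, 0.001, -1.0]]
ft_force: [4.7, -3.5, -0.4]
opening: 0.0307
gripper_force: 2.6
```

Request:
carry_out([
  {"x":0.0,"y":-0.0015,"z":0,"twist":0.6,"hand":0.36},
  {"x":0.0001,"y":-0.0029,"z":0,"twist":1.15,"hand":0.36},
  {"x":0.0002,"y":-0.0044,"z":0,"twist":1.7,"hand":0.36},
])

```text
time_s: 10.73
ee_pos: [0.5682, -0.001, 0.1854]
tool_rot: [[0.101, 0.995, 0.001], [0.995, -0.101, -0.0], [-0.0, 0.001, -1.0]]
ft_force: [9.3, -4.4, -1.6]
opening: 0.0306
gripper_force: 4.9
```

```bash
python3 - <<'E'
from h import *
status()
E
```

```text
t 10.7333 pos [ 0.5682 -0.001   0.1854] th 0.088 r 0.1451 toolth 0.101 Ftan(on tool) -9.69 F [ 9.34 -4.43 -1.6 ] Mz [-0.77 -1.5  -0.01] open 0.0306 gf 4.880895763635635
```

Request:
carry_out([
  {"x":0.0,"y":-0.0015,"z":0,"twist":0.6,"hand":0.36},
  {"x":0.0001,"y":-0.0029,"z":0,"twist":1.15,"hand":0.36},
  {"x":0.0001,"y":-0.0029,"z":0,"twist":1.15,"hand":0.36},
])

```text
time_s: 10.98
ee_pos: [0.5653, -0.0007, 0.1854]
tool_rot: [[0.121, 0.993, 0.001], [0.993, -0.121, -0.001], [-0.0, 0.001, -1.0]]
ft_force: [8.1, -4.8, -1.6]
opening: 0.0306
gripper_force: 4.3
```

```bash
python3 - <<'E'
from h import *
status()
E
```

```text
t 10.9833 pos [ 0.5653 -0.0007  0.1854] th 0.108 r 0.145 toolth 0.122 Ftan(on tool) -8.53 F [ 8.06 -4.8  -1.56] Mz [-0.67 -1.27  0.02] open 0.0306 gf 4.320304691791534
```

Request:
carry_out([
  {"x":0.0,"y":-0.0015,"z":0,"twist":0.6,"hand":0.36},
  {"x":0.0001,"y":-0.0029,"z":0,"twist":1.15,"hand":0.36},
  {"x":0.0002,"y":-0.0044,"z":0,"twist":1.7,"hand":0.36},
  {"x":0.0002,"y":-0.0044,"z":0,"twist":1.7,"hand":0.36},
])

```text
time_s: 11.32
ee_pos: [0.5611, -0.0001, 0.1854]
tool_rot: [[0.151, 0.989, 0.002], [0.989, -0.151, -0.001], [-0.001, 0.002, -1.0]]
ft_force: [9.7, -5.6, -1.5]
opening: 0.0307
gripper_force: 5.3
```

```bash
python3 - <<'E'
from h import *
status()
E
```

```text
t 11.3167 pos [ 5.611e-01 -1.000e-04  1.854e-01] th 0.138 r 0.145 toolth 0.151 Ftan(on tool) -10.43 F [ 9.75 -5.62 -1.51] Mz [-0.85 -1.57  0.03] open 0.0307 gf 5.292761027812958
```

Request:
carry_out([
  {"x":0.0,"y":-0.0015,"z":0,"twist":0.6,"hand":0.36},
  {"x":0.0001,"y":-0.0029,"z":0,"twist":1.15,"hand":0.36},
  {"x":0.0002,"y":-0.0044,"z":0,"twist":1.7,"hand":0.36},
  {"x":0.0002,"y":-0.0052,"z":0,"twist":2.0,"hand":0.36},
  {"x":0.0002,"y":-0.0052,"z":0,"twist":2.0,"hand":0.36},
])

```text
time_s: 11.73
ee_pos: [0.5562, 0.0008, 0.1854]
tool_rot: [[0.185, 0.983, 0.002], [0.983, -0.185, -0.001], [-0.001, 0.002, -1.0]]
ft_force: [12.9, -7.3, -2.5]
opening: 0.0305
gripper_force: 6.7
```

```bash
python3 - <<'E'
from h import *
status()
E
```

```text
t 11.7333 pos [0.5562 0.0008 0.1854] th 0.172 r 0.1449 toolth 0.186 Ftan(on tool) -13.94 F [12.88 -7.32 -2.53] Mz [-1.05 -1.96  0.11] open 0.0305 gf 6.72075480222702
```

13.9 N × 0.145 m − 0.2 N m ≈ 1.8 N m, which is the target. I hold briefly, then ease off.

Request:
carry_out([
  {"x":0,"y":0,"z":0,"twist":0,"hand":0.36},
  {"x":0,"y":0,"z":0,"twist":0,"hand":0.36},
  {"x":0,"y":0,"z":0,"twist":0,"hand":0.36},
  {"x":0,"y":0,"z":0,"twist":0,"hand":0.36},
])

```text
time_s: 12.07
ee_pos: [0.5562, 0.0008, 0.1854]
tool_rot: [[0.185, 0.983, 0.002], [0.983, -0.185, -0.001], [-0.001, 0.002, -1.0]]
ft_force: [12.5, -6.6, -2.0]
opening: 0.0306
gripper_force: 6.5
```

Request:
carry_out([
  {"x":0,"y":0.002,"z":0,"twist":-0.8,"hand":0.36},
  {"x":0,"y":0.004,"z":0,"twist":-1.6,"hand":0.36},
  {"x":0.0001,"y":0.006,"z":0,"twist":-2.4,"hand":0.36},
  {"x":0.0002,"y":0.008,"z":0,"twist":-3.2,"hand":0.36},
  {"x":0.0003,"y":0.01,"z":0,"twist":-4,"hand":0.36},
  {"x":0.0005,"y":0.012,"z":0,"twist":-4.8,"hand":0.36},
  {"x":0.0005,"y":0.012,"z":0,"twist":-4.8,"hand":0.36},
])

```text
time_s: 12.65
ee_pos: [0.5678, -0.0007, 0.1854]
tool_rot: [[0.101, 0.995, 0.0], [0.995, -0.101, -0.0], [-0.0, 0.0, -1.0]]
ft_force: [6.3, -4.2, -0.4]
opening: 0.0307
gripper_force: 3.4
```

```bash
python3 - <<'E'
from h import *
status()
a=get_image("wrist");save("w5",a)
E
```

```text
t 12.65 pos [ 0.5678 -0.0007  0.1854] th 0.092 r 0.1448 toolth 0.101 Ftan(on tool) -6.69 F [ 6.33 -4.17 -0.39] Mz [-0.64 -1.04  0.03] open 0.0307 gf 3.4166503697633743
```

View pics/w5.png

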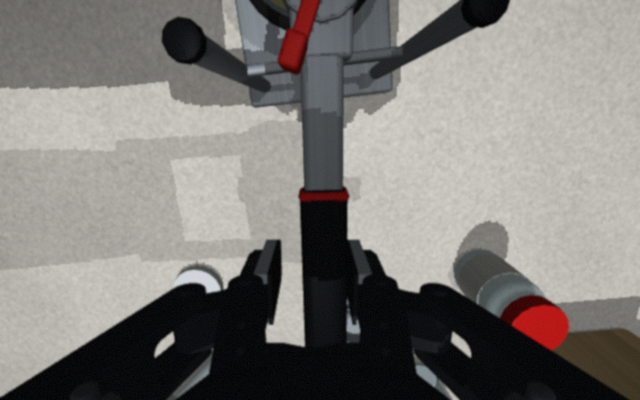

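The lever is at tighten (tab at (293,50), left of the centreline), and the right finger still carries 6.7 N of spring-back. I follow it further.

Request:
carry_out([
  {"x":0,"y":0.002,"z":0,"twist":-0.8,"hand":0.36},
  {"x":0,"y":0.004,"z":0,"twist":-1.6,"hand":0.36},
  {"x":0.0001,"y":0.006,"z":0,"twist":-2.4,"hand":0.36},
  {"x":0.0002,"y":0.008,"z":0,"twist":-3.2,"hand":0.36},
  {"x":0.0003,"y":0.01,"z":0,"twist":-4,"hand":0.36},
  {"x":0.0003,"y":0.01,"z":0,"twist":-4,"hand":0.36},
])

```text
time_s: 13.2
ee_pos: [0.5776, -0.001, 0.1851]
tool_rot: [[0.03, 1.0, -0.001], [1.0, -0.03, 0.0], [0.0, -0.001, -1.0]]
ft_force: [-1.0, 0.7, -0.4]
opening: 0.0303
gripper_force: 0.0
```

Request:
carry_out([
  {"x":0,"y":0.003,"z":0,"twist":0,"hand":0.5},
  {"x":0,"y":0.003,"z":0,"twist":0,"hand":0.5},
  {"x":0,"y":0.003,"z":0,"twist":0,"hand":0.5},
  {"x":0,"y":0.003,"z":-0.02,"twist":0,"hand":0.5},
  {"x":0,"y":0.003,"z":-0.05,"twist":0,"hand":0.5},
  {"x":0,"y":0.003,"z":-0.08,"twist":0,"hand":0.5},
  {"x":0,"y":0.003,"z":-0.11,"twist":0,"hand":0.5},
  {"x":0,"y":0.003,"z":-0.11,"twist":0,"hand":0.5},
  {"x":0,"y":0.003,"z":-0.11,"twist":0,"hand":0.5},
  {"x":0,"y":0.003,"z":-0.11,"twist":0,"hand":0.5},
])

```text
time_s: 14.03
ee_pos: [0.5804, -0.0013, 0.2946]
tool_rot: [[0.031, 1.0, -0.001], [1.0, -0.031, 0.0], [0.0, -0.001, -1.0]]
ft_force: [-0.2, -0.6, -0.2]
opening: 0.0429
gripper_force: 0.0
```

```bash
python3 - <<'E'
from h import *
status()
save("w6",get_image("wrist"))
E
```

```text
t 14.0333 pos [ 0.5804 -0.0013  0.2946] th 0.004 r 0.1448 toolth 0.031 Ftan(on tool) 0.19 F [-0.19 -0.64 -0.23] Mz [ 0.02 -0.02  0.01] open 0.0429 gf 0.0
```

View pics/w6.png

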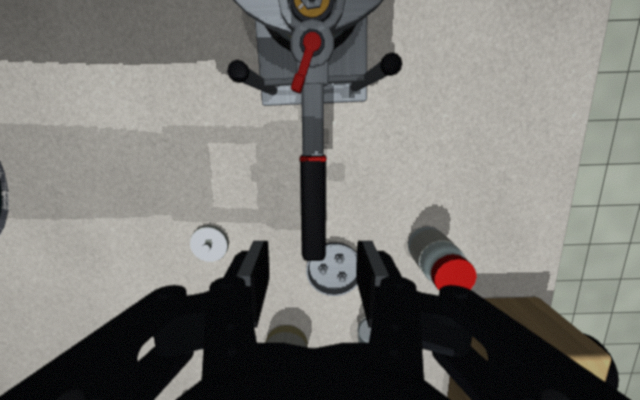

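The handle is free, the lever is at tighten (tab at (298,82), left of the handle), and the filter, dish and jar show no visible shift. I hand in now.

```bash
python3 -c "
from workcell import env
print(env.finish_job())"
```

```text
the job is handed in; nothing more can be done
None
```

The job is handed in, with no verdict shown: the lever was flipped to tighten, the nut run down and tightened to about 1.8 N m (from the wrist force), and the ratchet left on the nut with the robot clear.

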